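Load the sample changer and index it to the reader

TASK

Load the blue-capped cartridge upright into the empty brass cup of the sample changer, gently and fully home so that its collar sits flat on the cup's rim; feel for the bore, never force it. Then turn the carousel one click, no further, so that the loaded cup stands beside the green-topped reader, let go, and leave the orange-capped spare, the bottle and the screwdriver alone.

Things in the scene. Friction and masses are not known exactly. Their poses are not given: they have to be found in the camera images.
- cartridge: Loose cartridge to load, upright on the bench, round, 82 mm tall, about 120 g. Origin: centre of its underside, z up. From below: aluminium plug 26 mm diameter, 32 mm long, foot chamfered 0.7 mm; steel collar 36 mm diameter, 5 mm thick; blue cap 24 mm diameter from 37 to 82 mm up, the part to grip (about 62 mm up).
- spare: A bystander: the same cartridge with an orange cap, standing on the bench; the two may have changed places. Origin: centre of its underside.
- bottle: A bystander: white bottle, 60 mm diameter, 150 mm tall, standing loose. Origin: centre of its underside.
- screwdriver: A bystander: screwdriver lying loose on the bench, about 200 mm long along its x axis.
- changer: Sample changer, fixed, base 176 mm diameter. Origin: on the vertical carousel axis at bench level. Its carousel is a 192 mm disc with six cups 60 degrees apart, 75 mm from the axis: five grey ones with fixed white-capped cartridges (tops 112 mm above the bench) and one empty brass cup, which starts at the changer's own -x. A sprung ball at its +x side clicks between rim pins at each stop.
- carousel (a joint): Carousel angle, rad, positive anticlockwise from above; 0 at the start. Stops every 1.047. Leaving a stop takes about 0.2 N m in the first 0.15 rad; then it runs freely with slight drag (0.05 N m) until a like bump at about 0.9 to 1.0, after which it drops into the next stop. It centres itself only in the last 0.06 rad around a stop.
- pocket (a point): Nominal centre of the empty brass cup at rim height (62 mm above the bench); turns with the carousel. Cup 48 mm outside, bore 28.4 mm diameter, 34 mm deep. The cup is set off centre: the bore's true centre lies 3.5 mm from this point in an unknown horizontal direction, new each time, and will not shift. Seated, the collar rests on the rim and the cartridge's underside is 32 mm below it.
- hub_bar (a point): Middle of the upright black bar on the carousel's axis, 100 mm above the bench. The bar is 12 mm thick along this point's x, 50 mm long along its y, and spans 69 to 116 mm above the bench; it turns with the carousel and is its handle: pinch it across its thickness from above, or push it.
- reader: The reader, fixed: a black round post, 36 mm diameter, 62 mm tall with a green round top, 142 mm from the carousel's axis, one click (60 degrees) to one side or the other of where the empty cup starts. Origin: centre of its underside. The loaded cup must end at the stop beside it.
- blank_post: A plain silver round post of the same size, fixed, one click to the other side of the start of the empty cup: not the reader. Reader and post may have changed places. Origin: centre of its underside.

How it is judged:
By the outcome, as a careful person would: the job done as asked, in the order asked, and still so for the second after the job is handed in, with the robot touching nothing.
It also fails if it takes over 64 s, if anything falls off the work surface, if the arm or the gripper's body presses on something with over 40 N, if the wrist force passes 120 N, or if a joint passes its speed limit or range.

ROBOT

A 6-joint arm with a two-finger parallel gripper is mounted at the origin on the work surface. World frame = base frame: x ahead of the robot, y to its left, z up, the work surface at z = 0. Lengths are in m, angles in rad, forces in N, time in s.
With the tool pointing down it reaches from about 0.3 to 0.775 m from the base axis. Payload 14.6 kg.
Tool frame: the origin (TCP) lies on the centre line of the jaws, within the pads' length; the fingertips stand 19 mm ahead of it and the grasp point (between the pads) is the TCP (ctrl.tip_reach is the distance from the TCP to the fingertips, in m); x points along the fingers, y is the direction in which the jaws open and shut, and the axes are right-handed (so a half turn about x gives the same grasp; the last joint's range is limited). The gripper opens to 94 mm and grips with 3 to 60 N. Pads are 16 mm wide; open, the fingers measure 119 mm over their backs; the gripper's body (75 mm by 177 mm) begins 78 mm behind the grasp point.
Start: joints at [-1.211, 0.3, 1.521, -0, 1.321, -0.067], TCP at [0.228, -0.501, 0.224] pointing down, gripper open.
Joint ranges: [-3.03, 3.03], [-0.79, 2.21], [0.23, 2.52], [-1.04, 4.18], [0, 3.07], [-2.55, 2.55]. Speed limits (rad/s): [2.22, 2.22, 2.57, 3.14, 3.14, 3.14].

INTERFACE

Orientations are given as [roll, pitch, yaw] about the fixed x, y, z axes, in that order (R = Rz(yaw) Ry(pitch) Rx(roll)).
In Python, from station import ctrl, optics, models gives the robot as it stands. The module is installed in compiled form; this text tells all that it offers.
- The arm moves only by the tool arm_command, never from a script. Its argument "deltas" is a list of rows, each an object with "translation": the shift along the tool's x, y, z in units of 25 mm (1.0 is 25 mm), a list of three; "turn": the turn, a rotation vector about the tool's x, y, z in units of 5 degrees (1.0 is 5 degrees), a list of three. In form: [{"translation": [x, y, z], "turn": [rx, ry, rz]}, ...]. A call has 1 to 12 rows; each row is the pose to reach, as a shift and turn from the pose commanded when the call began, along the tool's axes at that moment; what a row does not reach only later rows make up. A row lasts 1/12 s, in which the tool goes at most 41.7 mm and 7.16 degrees, less where a joint would pass 70% of its speed; a pose out of reach is approached as far as the arm can. A call with a gripper value outside its range is refused whole. "gripper" is the finger opening in mm, from 0 to 94, set as the call begins (left out, the last holds). The fingers move at their own pace and stop on an object; "force" is the grip in N (left out, the last holds). Time passes only in rows, so rows that repeat a pose let the fingers close. It gives the time, the measured TCP pose, the force and the opening at its end, in the units of the state.
- ctrl.get_obs(): the state, without advancing time (a new reading comes with each control period).
- optics.camera(name): name is "scene" or "side" or "wrist"; returns the picture (384x512x3 uint8, red, green, blue); there is no depth.
- optics.get_calibration(name): a dict with "K" (3x3 intrinsics, pixels), "k1" (the pictures are not rectified: a ray, as slopes to the right and down, at radius r is drawn at 1 + k1 r^2 times it, then the intrinsics apply), "origin" and "orientation" of the camera in the world. Camera axes: x right, y down, z forward; pixel columns grow to the right and rows downward; lengths in m; the calibration is good to about 2 mm. A picture is of the moment at which its call begins: read the wrist's pose just before it. get_calibration takes no time and is no camera call; for the wrist camera it gives the pose at the moment of the call.
- ctrl.hand_in(): hands the job in, once; it reports no verdict.
Trained networks look in the newest picture that a camera, given by its name, has taken for a name from the list of things; names that differ only in an ending like _2 or _b are one class to them, and where a whole thing is asked for, a point or a joint stands for the part that bears it (a point fixed in the world has none). Each returns a list of dicts, best first, with "score" (0 to 1); they miss things now and then, are a little off and sometimes report something else, mostly with a low value. They report only what shows in the picture. A call takes as long as a camera call.
- models.look_for(target, camera): "box" ([left, top, right, bottom] in pixels, round what is visible of it).
- models.cut_out(target, camera): "pixels" (384x512 bool, what is visible of it) and "box" ([left, top, right, bottom] in pixels, round what is visible of it).
- models.mark_of(target, camera): "at" ([column, row] in pixels: a listed point, or the origin of a listed thing).
The state is a dict: "time_s": time; "qpos": joint angles; "joint_vel": joint speeds; "tau": joint torques, N m; "ee_pos": TCP position; "eef_rot": TCP orientation; "force": force on the tool from outside, world axes, zero at the start; "moment": the same for the moment, N m; "grip_width": finger opening in m.
Only numpy, scipy, OpenCV 4.12 (cv2) and the standard library are available. Lean on these libraries where they do the work, as an engineer would, in place of code of your own. Each camera call takes 0.05 s, during which the arm holds its last target.

## Working session

There is one attempt and no reset: what is moved stays moved. The work goes in short steps, Python scripts to look and compute and a tool call to move; the robot and the scene stay as the last step left them, time stands still between calls to the robot, and variables do not carry over. Pictures are saved under pics/ and viewed, and the job is handed in when it is done.

Besides the shell and the picture viewer there is one more tool, called after "Request:" by a JSON object that holds its "fn" and its "kwargs", one argument or row to a line. arm_command: Moves the arm, as the interface text tells. Its arguments: {"type":"object","properties":{"deltas":{"type":"array"},"gripper":{"type":"number"},"force":{"type":"number"}},"required":["deltas"]}

```bash
mkdir -p pics
python3 - <<'E'
from station import ctrl, optics, models
import cv2
for n in ("scene","side","wrist"):
    im=optics.camera(n); cv2.imwrite(f"pics/{n}0.png",im[:,:,::-1])
    c=optics.get_calibration(n); print(n,c)
print(ctrl.get_obs(), ctrl.tip_reach)
E
```

```text
scene {'K': array([[453.64638957,   0.        , 256.52678587],
       [  0.        , 453.64638957, 198.20036386],
       [  0.        ,   0.        ,   1.        ]]), 'k1': -0.13566558529739728, 'origin': array([1.28350268, 0.19508182, 0.98500167]), 'orientation': array([-2.42802143, -0.0042223 ,  1.89834214])}
side {'K': array([[455.83895853,   0.        , 262.4224975 ],
       [  0.        , 455.83895853, 193.84203054],
       [  0.        ,   0.        ,   1.        ]]), 'k1': -0.1209570170209032, 'origin': array([0.47786936, 0.69739472, 1.04703815]), 'orientation': array([-2.45547528, -0.01311424, -3.0084161 ])}
wrist {'K': array([[275.27656622,   0.        , 255.30742559],
       [  0.        , 275.27656622, 184.65648619],
       [  0.        ,   0.        ,   1.        ]]), 'k1': -0.00504796394058099, 'origin': array([ 0.29294976, -0.47008398,  0.38441253]), 'orientation': array([ 2.89108610e+00, -3.69161571e-04, -1.14314133e+00])}
{'time_s': 0.15, 'qpos': array([-1.21060396e+00,  3.00338609e-01,  1.52141644e+00,  2.13639670e-05,
        1.32069289e+00, -6.65904782e-02]), 'joint_vel': array([ 0.00175785,  0.00062742, -0.00092856, -0.0005708 , -0.00232164,
       -0.00069301]), 'tau': array([-1.08609187e-03, -5.31966376e+01, -3.52824104e+01,  7.07809185e-02,
        2.36191432e-02, -7.98617953e-05]), 'ee_pos': array([ 0.22761503, -0.50050053,  0.22402865]), 'eef_rot': array([-1.66157821,  1.56994079,  1.90679199]), 'force': array([-0.1972848 , -0.35615588,  0.12654281]), 'moment': array([ 0.0224157 ,  0.00811978, -0.01575888]), 'grip_width': 0.09411720657161997} 0.019
```

View pics/scene0.png

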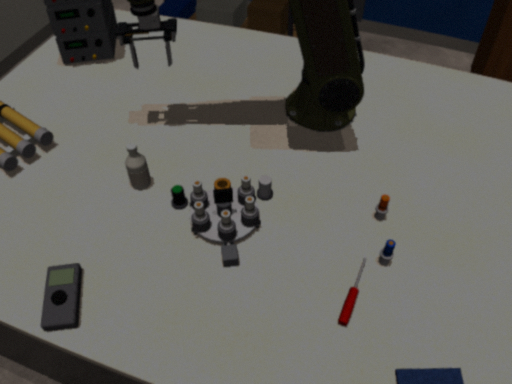

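View pics/side0.png

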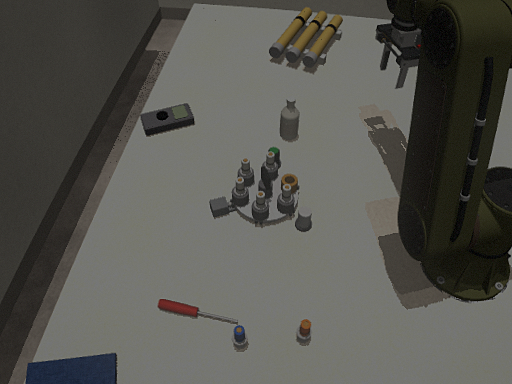

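View pics/wrist0.png

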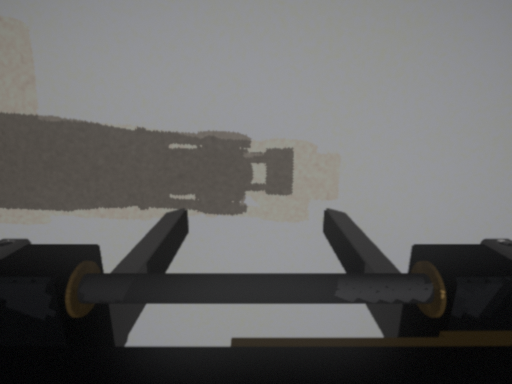

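The scene view shows the brass cup at (222,185), the green reader at (178,193), the silver post at (265,186), the blue cartridge at (389,250) and the orange one at (383,206). The screwdriver lies near the blue cartridge. Next I'll measure these points.

```bash
cat > h.py <<'E'
import numpy as np, cv2
from scipy.spatial.transform import Rotation as R
from scipy.optimize import least_squares
from station import ctrl, optics, models
def cal(n):
    c=optics.get_calibration(n); return c
def rot(e): return R.from_euler('xyz',e).as_matrix()
def proj(c,P):
    p=rot(c['orientation']).T@(np.asarray(P)-c['origin']); s=p[:2]/p[2]
    s=s*(1+c['k1']*(s@s)); return c['K'][:2,:2]@s+c['K'][:2,2]
def ray(c,uv):
    d=(np.asarray(uv)-c['K'][:2,2])/c['K'][0,0]; s=d.copy()
    for _ in range(20): s=d/(1+c['k1']*(s@s))
    return c['origin'],rot(c['orientation'])@np.array([s[0],s[1],1])
def atz(c,uv,z):
    o,d=ray(c,uv); return o+d*(z-o[2])/d[2]
def tri(obs):
    f=lambda P:np.concatenate([proj(c,P)-uv for c,uv in obs])
    r=least_squares(f,[0.5,0,0.05]); return r.x,r.fun
E
python3 - <<'E'
from h import *
C={n:cal(n) for n in("scene","side")}
for n in C: optics.camera(n)
for t in ["cartridge","spare","pocket","hub_bar","changer","reader","blank_post","bottle","screwdriver"]:
    o=[]
    for n in C:
        m=models.mark_of(t,n)
        print(t,n,[(np.round(x['at'],1),round(x['score'],2)) for x in m[:2]])
        if m:o.append((C[n],np.array(m[0]['at'])))
    if len(o)==2:
        P,r=tri(o);print('   ',P.round(4),r.round(1))
print(ctrl.get_obs()['time_s'])
E
```

```text
cartridge scene [(array([381.6, 262.2]), 0.51)]
cartridge side [(array([241.3, 343.2]), 0.7)]
    [ 0.5684  0.3023 -0.0109] [-0.3 -0.4 -0.3  0.4]
spare scene [(array([377.3, 219.5]), 0.64)]
spare side [(array([301. , 334.2]), 0.58), (array([263. , 198.3]), 0.16)]
    [ 0.4305  0.265  -0.0056] [-1.2 -1.5 -1.   1.3]
pocket scene [(array([221.9, 183.8]), 0.66)]
pocket side [(array([291.2, 178.8]), 0.66), (array([302.7, 336. ]), 0.4)]
    [ 0.4992 -0.1713  0.0566] [-0.7 -1.1 -0.6  1.1]
hub_bar scene [(array([221.6, 191.1]), 0.82), (array([355.7, 290.6]), 0.58)]
hub_bar side [(array([267., 174.]), 0.76)]
    [ 0.5654 -0.1416  0.1033] [-0.1 -0.2 -0.1  0.3]
changer scene [(array([222.7, 219.1]), 0.69)]
changer side [(array([266. , 195.9]), 0.79)]
    [ 0.5692 -0.1458 -0.0057] [-1.  -1.5 -1.   1.7]
reader scene [(array([176.7, 201.3]), 0.71), (array([226. , 191.7]), 0.33)]
reader side [(array([277.5, 166.1]), 0.53), (array([292.8, 177.6]), 0.26)]
    [ 0.5467 -0.2957 -0.0213] [ 0.5  0.7  0.5 -0.8]
blank_post scene [(array([263.1, 195.4]), 0.85)]
blank_post side [(array([300.9, 225. ]), 0.83), (array([306.6, 335.9]), 0.22)]
    [ 0.4553 -0.0614 -0.0045] [ 0.1  0.2  0.1 -0.2]
bottle scene [(array([143.8, 183.6]), 0.9)]
bottle side [(array([286.4, 137.1]), 0.84)]
    [ 5.310e-01 -4.093e-01  3.000e-04] [ 0.3  0.5  0.3 -0.5]
screwdriver scene [(array([357. , 290.2]), 0.64)]
screwdriver side [(array([198.7, 314.5]), 0.93), (array([278.6, 167.5]), 0.49)]
    [0.6819 0.2538 0.0078] [-0.7 -0.8 -0.7  0.8]
1.15
```

Run:
```python
import cv2,numpy as np
a=cv2.imread('pics/scene0.png')[130:280,110:410]; cv2.imwrite('pics/scene0z.png',cv2.resize(np.clip(a*1.6,0,255).astype('uint8')[:, 40:170],None,fx=4,fy=4,interpolation=2))
a=cv2.imread('pics/side0.png')[80:230,200:340]; cv2.imwrite('pics/side0z.png',cv2.resize(np.clip(a*1.6,0,255).astype('uint8'),None,fx=4,fy=4,interpolation=2))
```

```text
(no output)
```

View pics/scene0z.png

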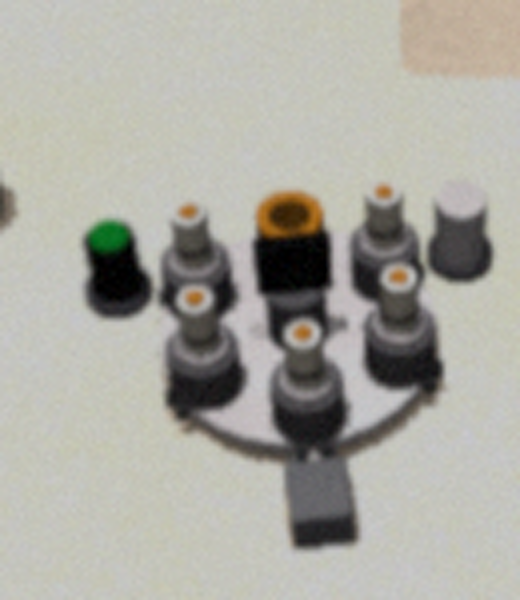

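View pics/side0z.png

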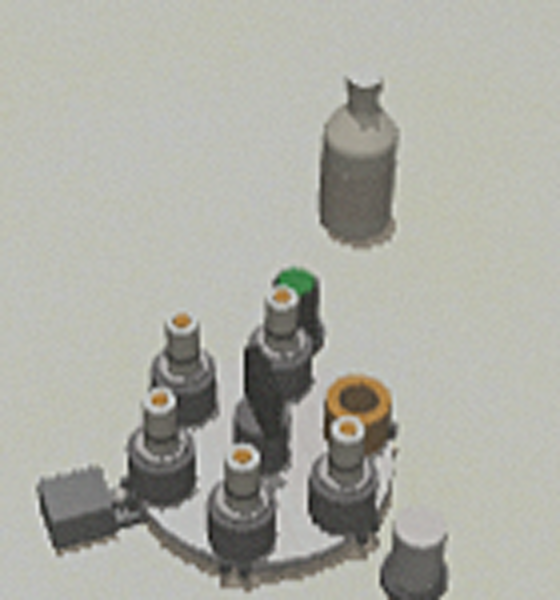

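```bash
cat >> h.py <<'E'
def toolR(): return rot(ctrl.get_obs()['eef_rot'])
def goto(P,jaw=None):
    """units for translation to P, and turn about tool x so jaw (y axis) points at world angle jaw"""
    o=ctrl.get_obs();Rt=rot(o['eef_rot']);t=Rt.T@(np.asarray(P)-o['ee_pos'])/0.025
    out=[t.round(3)]
    if jaw is not None:
        a=np.arctan2(Rt[1,1],Rt[0,1]); d=(jaw-a+np.pi/2)%np.pi-np.pi/2
        # desired R: x down, y at angle a+d
        y=np.array([np.cos(a+d),np.sin(a+d),0]);x=np.array([0,0,-1.]);D=np.stack([x,y,np.cross(x,y)],1)
        out.append((R.from_matrix(Rt.T@D).as_rotvec()/np.deg2rad(5)).round(3))
    return out
E
python3 - <<'E'
from h import *
Rt=toolR();o=ctrl.get_obs();print(Rt.round(3)); c=cal('wrist')
print('cam in tool',Rt.T@(c['origin']-o['ee_pos']),'\n',(Rt.T@rot(c['orientation'])).round(3))
# known-height fixes
C={n:cal(n) for n in("scene","side")}
print('cup',atz(C['scene'],(110+40+290/4,130+213/4),.062),atz(C['side'],(200+359/4,80+398/4),.062))
for n,s in (('scene',[(190,211),(383,192),(399,277),(302,332),(195,298)]),('side',[(182,322),(282,296),(348,430),(242,457),(160,399)])):
    off=np.array([150,130]) if n=='scene' else np.array([200,80])
    P=np.array([atz(C[n],off+np.array(p)/4-.4,.112) for p in s]);print(n,P[:,:2].round(4).tolist())
    f=lambda v:np.concatenate([[np.hypot(*(p[:2]-v[:2]))-.075] for p in P]);r=least_squares(f,[.567,-.143]);print(r.x,r.fun.round(4))
    ang=np.rad2deg(np.arctan2(P[:,1]-r.x[1],P[:,0]-r.x[0]));print(ang.round(1), ang%60)
print('green',atz(C['scene'],(150+110/4,130+236/4),.062),atz(C['side'],(200+296/4,80+281/4),.062))
E
```

```text
[[-0.     0.414 -0.91 ]
 [ 0.    -0.91  -0.414]
 [-1.    -0.     0.   ]]
cam in tool [-0.16039762 -0.00077776 -0.0720823 ] 
 [[-0.001 -0.248  0.969]
 [ 1.     0.001  0.001]
 [-0.001  0.969  0.248]]
cup [ 0.50440371 -0.16513604  0.062     ] [ 0.50156676 -0.16784205  0.062     ]
scene [[0.5653, -0.2101], [0.5079, -0.0958], [0.5747, -0.0611], [0.6367, -0.1031], [0.633, -0.177]]
[ 0.57023632 -0.13603201] [-0.0008 -0.0009  0.     -0.0008 -0.0001]
[-93.8 147.2  86.6  26.4 -33.1] [26.18919989 27.16509195 26.59942368 26.38556859 26.89795851]
side [[0.6321, -0.1782], [0.5654, -0.2138], [0.5062, -0.0957], [0.5735, -0.0622], [0.6356, -0.1048]]
[ 0.56844719 -0.13800313] [ 0.0003  0.0009  0.0003  0.0009 -0.    ]
[-32.2 -92.3 145.8  86.2  26.3] [27.7646436  27.70231409 25.79708974 26.20052861 26.32597657]
green [ 0.56459148 -0.27447038  0.062     ] [ 0.560097   -0.27839472  0.062     ]
```

Run:
```python
from h import *
print(goto([.503,-.168,.17],np.deg2rad(-63.4)))
```

```text
[array([  2.177,  -7.554, -15.533]), array([-0.43,  0.  ,  0.  ])]
```

Request:
{"fn": "arm_command", "kwargs": {
  "deltas": [
    {"translation":[0,-7.5,-15.5],"turn":[-0.4,0,0]},
    {"translation":[0,-7.5,-15.5],"turn":[-0.4,0,0]},
    {"translation":[0,-7.5,-15.5],"turn":[-0.4,0,0]},
    {"translation":[0,-7.5,-15.5],"turn":[-0.4,0,0]},
    {"translation":[0.3,-7.5,-15.5],"turn":[-0.4,0,0]},
    {"translation":[0.6,-7.5,-15.5],"turn":[-0.4,0,0]},
    {"translation":[1,-7.5,-15.5],"turn":[-0.4,0,0]},
    {"translation":[1.4,-7.5,-15.5],"turn":[-0.4,0,0]},
    {"translation":[1.8,-7.5,-15.5],"turn":[-0.4,0,0]},
    {"translation":[2.2,-7.5,-15.5],"turn":[-0.4,0,0]},
    {"translation":[2.2,-7.5,-15.5],"turn":[-0.4,0,0]},
    {"translation":[2.2,-7.5,-15.5],"turn":[-0.4,0,0]}
  ],
  "gripper": 60
}}

```text
time_s: 2.15
ee_pos: [0.5039, -0.1663, 0.1672]
eef_rot: [-1.006, 1.568, 2.601]
force: [-0.6, 0.0, -0.2]
grip_width: 0.0603
```

Run:
```python
from h import *
o=ctrl.get_obs();print(o['time_s'],o['ee_pos'],o['joint_vel'].round(3))
c=cal('wrist');im=optics.camera('wrist');cv2.imwrite('pics/w1.png',im[:,:,::-1]);np.save('w1c.npy',c,allow_pickle=True)
for n in('scene','side'): cv2.imwrite(f'pics/{n}1.png',optics.camera(n)[:,:,::-1])
for t in ('pocket','hub_bar','reader'): print(t,[(m['at'],round(m['score'],2)) for m in models.mark_of(t,'wrist')])
```

```text
2.15 [ 0.5038765  -0.16626988  0.16723702] [-0.077 -0.044  0.001 -0.013  0.033 -0.071]
pocket [([259.3, 193.2], 0.92)]
hub_bar [([261.7, 114.0], 0.62)]
reader [([359.6, 173.7], 0.88)]
```

View pics/w1.png

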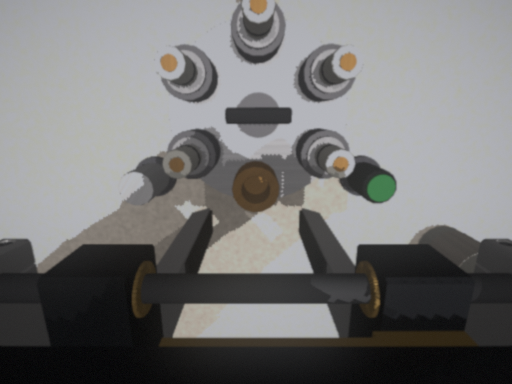

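The wrist view shows the brass cup at (256,187), the hub bar at (258,115), the green reader at (379,188) and the silver post at (137,187). The five white caps surround the hub. I'll take another picture now the arm has stopped and fit the geometry.

Run:
```python
from h import *
optics.camera('side')
c=cal('wrist');im=optics.camera('wrist');cv2.imwrite('pics/w2.png',im[:,:,::-1]);np.save('w2c.npy',c,allow_pickle=True)
print(ctrl.get_obs()['ee_pos'],ctrl.get_obs()['joint_vel'].round(3))
z=im[:,:,::-1][20:220,120:420];z=np.clip(z.astype(float)*2,0,255).astype('uint8')
cv2.imwrite('pics/w2z.png',cv2.resize(z[130:200,80:200],None,fx=6,fy=6,interpolation=2))
hsv=cv2.cvtColor(im,cv2.COLOR_RGB2HSV)
# orange tips
m=((hsv[...,0]<25)&(hsv[...,1]>110)&(hsv[...,2]>60)).astype('uint8')
n,l,s,ce=cv2.connectedComponentsWithStats(m)
for i in range(1,n):
    if s[i,4]>20: print(s[i],ce[i].round(1))
```

```text
[ 0.50254397 -0.17038042  0.16996521] [ 0.005  0.003 -0.    -0.001 -0.001  0.003]
[245   0  15  10 119] [251.8   3.7]
[334  50  15  16 178] [341.2  57.5]
[157  52  15  16 172] [163.9  59.3]
[329 153  13  13 133] [334.9 159. ]
[167 156  12  11  76] [173.4 161.4]
[247 164  12   3  27] [251.6 164.8]
[230 167  43  40 749] [248.4 186.1]
[132 271   8  45 158] [134.9 294.5]
[371 272   9  45 210] [375.4 293.7]
```

View pics/w2z.png

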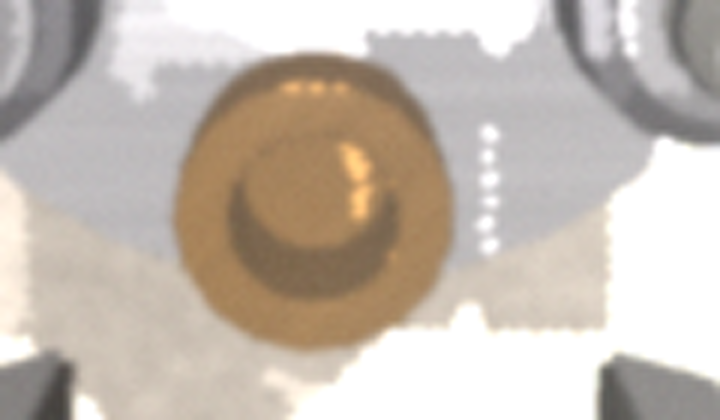

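Run:
```python
from h import *
c=np.load('w2c.npy',allow_pickle=True).item()
bore=atz(c,(251.9,185.3),.062)
P=np.array([atz(c,p,.112) for p in [(251.8,3.7),(341.2,57.5),(163.9,59.3),(334.9,159.),(173.4,161.4)]])[1:]
print('bore',bore,'\n',P.round(4))
f=lambda v:np.concatenate([p[:2]-(v[:2]+.075*np.array([np.cos(v[2]+k),np.sin(v[2]+k)])) for p,k in zip(P,np.deg2rad([-60,60,-120,120]))])
r=least_squares(f,[.569,-.137,.46]);v=r.x;print(v,np.rad2deg(v[2]),r.fun.round(4))
nom=v[:2]-.075*np.array([np.cos(v[2]),np.sin(v[2])]);print('nom',nom,'off',bore[:2]-nom,np.hypot(*(bore[:2]-nom)))
for n in('scene','side'):print(n,proj(cal(n),bore))
```

```text
bore [ 0.50335176 -0.16593307  0.062     ] 
 [[ 0.6312 -0.1766  0.112 ]
 [ 0.5721 -0.0605  0.112 ]
 [ 0.5642 -0.2106  0.112 ]
 [ 0.5049 -0.0955  0.112 ]]
[ 0.56810316 -0.13580949  0.47382518] 27.14818294709033 [ 0.0001 -0.0001  0.0003  0.0004 -0.0002  0.0001 -0.0002 -0.0004]
nom [ 0.50136595 -0.17003149] off [0.00198581 0.00409842] 0.004554173366932181
scene [222.37250673 182.91810285]
side [289.06824204 179.92830051]
```

Run:
```python
from h import *
for n,f,a in (('scene','pics/scene1.png',(381.6,262.2)),('side','pics/side1.png',(241.3,343.2))):
    c=cal(n);print(atz(c,a,0))
    im=cv2.imread(f);h=cv2.cvtColor(im,cv2.COLOR_BGR2HSV)
    m=((abs(h[...,0].astype(int)-118)<14)&(h[...,1]>110)).astype('uint8');k,l,s,ce=cv2.connectedComponentsWithStats(m)
    for i in range(1,k):
        if 30<s[i,4]<400: print(n,s[i],ce[i],atz(c,ce[i],.0595))
print(goto([.5655,.298,.17],np.deg2rad(-63.4)),ctrl.get_obs()['time_s'])
```

```text
[0.57712811 0.30210046 0.        ]
scene [384 240  11  16  96] [388.375      248.80208333] [0.5747256  0.30585561 0.0595    ]
[0.56693499 0.30538046 0.        ]
side [234 325  10  10  46] [238.67391304 330.17391304] [0.57266176 0.29806502 0.0595    ]
[array([-6.0000e-03, -1.5665e+01, -1.0580e+01]), array([-0.044, -0.006, -0.008])] 2.55
```

Request:
{"fn": "arm_command", "kwargs": {
  "deltas": [
    {"translation":[0,-15.7,-10.9],"turn":[0,0,0]},
    {"translation":[0,-15.7,-10.9],"turn":[0,0,0]},
    {"translation":[0,-15.7,-10.9],"turn":[0,0,0]},
    {"translation":[0,-15.7,-10.9],"turn":[0,0,0]},
    {"translation":[0,-15.7,-10.9],"turn":[0,0,0]},
    {"translation":[0,-15.7,-10.9],"turn":[0,0,0]},
    {"translation":[0,-15.7,-10.9],"turn":[0,0,0]},
    {"translation":[0,-15.7,-10.9],"turn":[0,0,0]},
    {"translation":[0,-15.7,-10.9],"turn":[0,0,0]},
    {"translation":[0,-15.7,-10.9],"turn":[0,0,0]},
    {"translation":[0,-15.7,-10.9],"turn":[0,0,0]},
    {"translation":[0,-15.7,-10.9],"turn":[0,0,0]}
  ]
}}

```text
time_s: 3.55
ee_pos: [0.5718, 0.3069, 0.1695]
eef_rot: [-2.514, 1.57, 1.091]
force: [0.0, -0.4, -0.4]
grip_width: 0.0603
```

Request:
{"fn": "arm_command", "kwargs": {
  "deltas": [
    {"translation":[0,0,0],"turn":[0,0,0]},
    {"translation":[0,0,0],"turn":[0,0,0]}
  ]
}}

```text
time_s: 3.72
ee_pos: [0.5718, 0.3034, 0.1691]
eef_rot: [0.397, 1.57, -2.282]
force: [-0.4, -0.5, -0.0]
grip_width: 0.0601
```

Run:
```python
from h import *
o=ctrl.get_obs();print(o['time_s'],o['ee_pos'],o['joint_vel'].round(3))
c=cal('wrist');im=optics.camera('wrist');cv2.imwrite('pics/w3.png',im[:,:,::-1])
h=cv2.cvtColor(im,cv2.COLOR_RGB2HSV)
m=((abs(h[...,0].astype(int)-118)<14)&(h[...,1]>110)).astype('uint8');k,l,s,ce=cv2.connectedComponentsWithStats(m)
for i in range(1,k):
    if 30<s[i,4]: print(s[i],ce[i],atz(c,ce[i],.082),atz(c,ce[i],.06))
print([(x['at'],x['score'],atz(c,x['at'],0)) for x in models.mark_of('cartridge','wrist')])
```

```text
3.7167 [0.57184187 0.3034439  0.16914328] [-0.037 -0.022  0.027 -0.002 -0.005 -0.008]
[240 183  22  22 185] [250.66486486 192.05945946] [0.57112574 0.30836789 0.082     ] [0.5653529  0.30588118 0.06      ]
[]
```

View pics/w3.png

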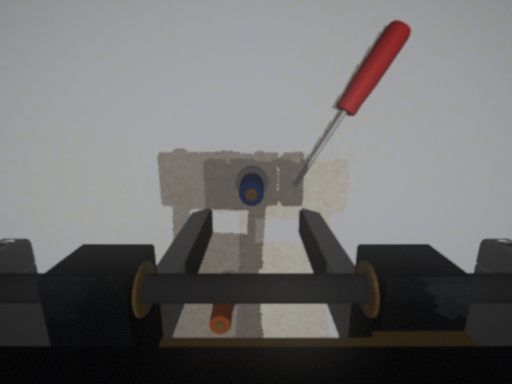

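Run:
```python
from h import *
c=cal('wrist');im=optics.camera('wrist');print(ctrl.get_obs()['ee_pos'])
z=np.clip(im[:,:,::-1][155:215,215:295].astype(float)*2.2,0,255).astype('uint8');cv2.imwrite('pics/w4z.png',cv2.resize(z,None,fx=8,fy=8,interpolation=2))
np.save('w4c.npy',c,allow_pickle=True)
```

```text
[0.57216356 0.30183768 0.16970083]
```

View pics/w4z.png

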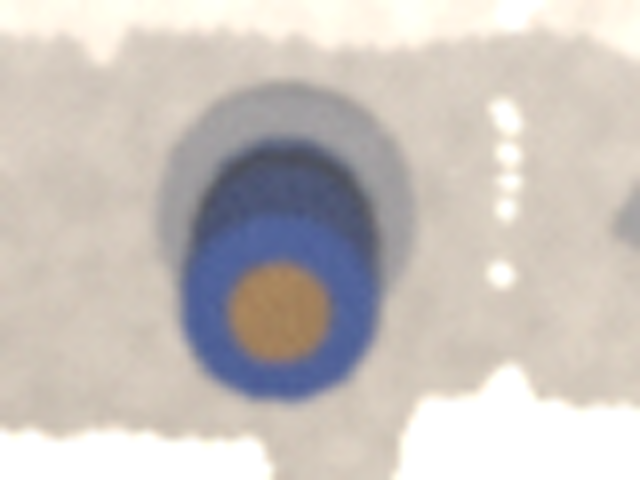

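Run:
```python
from h import *
c=np.load('w4c.npy',allow_pickle=True).item()
a=atz(c,(249.7,192.8),.082);b=atz(c,(250.3,180.4),.037);print(a,b)
t=(a+b)/2;t[2]=.062;print(ctrl.get_obs()['ee_pos'],goto(t,np.deg2rad(-63.4)))
for n in('scene','side'):print(proj(cal(n),[t[0],t[1],.0595]))
```

```text
[0.57025704 0.30739123 0.082     ] [0.57121975 0.3080533  0.037     ]
[0.57216356 0.30183768 0.16970083] [array([ 4.308, -0.237, -0.053]), array([-0.046, -0.001, -0.001])]
[389.33512724 247.74576911]
[238.82176632 334.28465608]
```

Request:
{"fn": "arm_command", "kwargs": {
  "deltas": [
    {"translation":[1,-0.24,-0.05],"turn":[0,0,0]},
    {"translation":[2,-0.24,-0.05],"turn":[0,0,0]},
    {"translation":[3,-0.24,-0.05],"turn":[0,0,0]},
    {"translation":[3.8,-0.24,-0.05],"turn":[0,0,0]},
    {"translation":[4.3,-0.24,-0.05],"turn":[0,0,0]},
    {"translation":[4.3,-0.24,-0.05],"turn":[0,0,0]},
    {"translation":[4.3,-0.24,-0.05],"turn":[0,0,0]}
  ]
}}

```text
time_s: 4.45
ee_pos: [0.5707, 0.3086, 0.0625]
eef_rot: [-3.022, 1.571, 0.58]
force: [-0.1, 0.8, 0.8]
grip_width: 0.0606
```

Request:
{"fn": "arm_command", "kwargs": {
  "deltas": [
    {"translation":[0,0,0],"turn":[0,0,0]},
    {"translation":[0,0,0],"turn":[0,0,0]},
    {"translation":[0,0,0],"turn":[0,0,0]},
    {"translation":[0,0,0],"turn":[0,0,0]},
    {"translation":[0,0,0],"turn":[0,0,0]},
    {"translation":[0,0,0],"turn":[0,0,0]}
  ],
  "gripper": 10,
  "force": 20
}}

```text
time_s: 4.95
ee_pos: [0.5704, 0.3092, 0.0622]
eef_rot: [2.866, 1.57, 0.186]
force: [-0.3, 1.9, 3.6]
grip_width: 0.0239
```

Run:
```python
from h import *
o=ctrl.get_obs();print({k:v for k,v in o.items() if k in('time_s','ee_pos','force','moment','grip_width')})
print(goto([.5707,.3077,.062],np.deg2rad(-63.4)))
im=optics.camera('wrist');cv2.imwrite('pics/w5.png',im[:,:,::-1])
```

```text
{'time_s': 4.95, 'ee_pos': array([0.57042663, 0.30917365, 0.06218593]), 'force': array([-0.25779225,  1.86742781,  3.57848608]), 'moment': array([0.4346356 , 0.17195805, 0.04284475]), 'grip_width': 0.023923201790127233}
[array([0.007, 0.058, 0.016]), array([-0.028, -0.003, -0.001])]
```

View pics/w5.png

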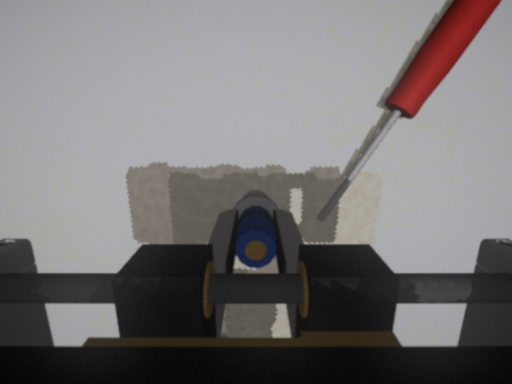

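Request:
{"fn": "arm_command", "kwargs": {
  "deltas": [
    {"translation":[-0.5,0,0],"turn":[0,0,0]},
    {"translation":[-1.5,0,0],"turn":[0,0,0]},
    {"translation":[-3,0,0],"turn":[0,0,0]},
    {"translation":[-4.5,0,0],"turn":[0,0,0]},
    {"translation":[-5.6,0,0],"turn":[0,0,0]},
    {"translation":[-5.6,0,0],"turn":[0,0,0]}
  ]
}}

```text
time_s: 5.5
ee_pos: [0.5719, 0.31, 0.2098]
eef_rot: [3.125, 1.561, 0.445]
force: [1.0, 0.2, -1.2]
grip_width: 0.0233
```

Run:
```python
from h import *
o=ctrl.get_obs();print({k:v for k,v in o.items() if k in('time_s','ee_pos','force','moment','grip_width')})
print(goto([.5034,-.1662,.20],np.deg2rad(-63.4)))
```

```text
{'time_s': 5.5, 'ee_pos': array([0.57191877, 0.30995864, 0.20978521]), 'force': array([ 0.96520574,  0.21649331, -1.23266429]), 'moment': array([ 0.01100894, -0.02256902,  0.02647958]), 'grip_width': 0.02334051521239623}
[array([ 0.284, 15.83 , 10.943]), array([-0.028, -0.116, -0.002])]
```

Request:
{"fn": "arm_command", "kwargs": {
  "deltas": [
    {"translation":[0,1.2,0.83],"turn":[0,0,0]},
    {"translation":[0,15.8,10.9],"turn":[0,0,0]},
    {"translation":[0,15.8,10.9],"turn":[0,0,0]},
    {"translation":[0,15.8,10.9],"turn":[0,0,0]},
    {"translation":[0,15.8,10.9],"turn":[0,0,0]},
    {"translation":[0,15.8,10.9],"turn":[0,0,0]},
    {"translation":[0,15.8,10.9],"turn":[0,0,0]},
    {"translation":[0,15.8,10.9],"turn":[0,0,0]},
    {"translation":[0,15.8,10.9],"turn":[0,0,0]},
    {"translation":[0,15.8,10.9],"turn":[0,0,0]},
    {"translation":[0,15.8,10.9],"turn":[0,0,0]},
    {"translation":[0,15.8,10.9],"turn":[0,0,0]}
  ]
}}

```text
time_s: 6.5
ee_pos: [0.5012, -0.169, 0.2021]
eef_rot: [0.57, 1.57, -2.112]
force: [-0.6, -0.1, -1.2]
grip_width: 0.0234
```

Request:
{"fn": "arm_command", "kwargs": {
  "deltas": [
    {"translation":[0,0,0],"turn":[0,0,0]},
    {"translation":[0,0,0],"turn":[0,0,0]},
    {"translation":[0,0,0],"turn":[0,0,0]},
    {"translation":[0,0,0],"turn":[0,0,0]},
    {"translation":[0,0,0],"turn":[0,0,0]}
  ]
}}

```text
time_s: 6.92
ee_pos: [0.5025, -0.1648, 0.202]
eef_rot: [-1.475, 1.571, 2.13]
force: [0.0, -0.2, -1.6]
grip_width: 0.0236
```

Run:
```python
from h import *
c=cal('wrist');im=optics.camera('wrist');cv2.imwrite('pics/w6.png',im[:,:,::-1])
o=ctrl.get_obs();print({k:v for k,v in o.items() if k in('time_s','ee_pos','force','moment','grip_width')})
print(goto([.5034,-.1662,.14],np.deg2rad(-63.4)))
```

```text
{'time_s': 6.9667, 'ee_pos': array([ 0.50255523, -0.16494971,  0.20199866]), 'force': array([ 0.191166  , -0.11686181, -1.802914  ]), 'moment': array([-0.02014586, -0.04878661,  0.015407  ]), 'grip_width': 0.023774391333352154}
[array([ 2.48 ,  0.06 , -0.008]), array([-0.012, -0.   ,  0.   ])]
```

View pics/w6.png

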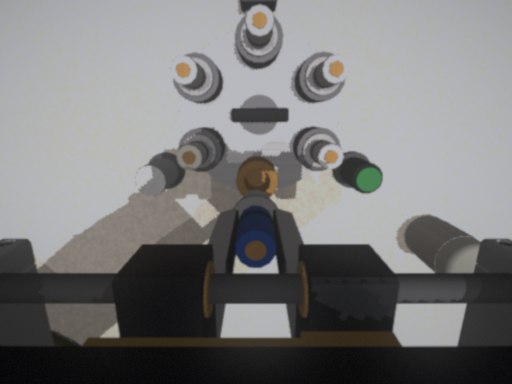

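Run:
```python
from h import *
c=cal('wrist');im=cv2.imread('pics/w6.png');o=ctrl.get_obs()
z=np.clip(im[150:275,200:315].astype(float)*2,0,255).astype('uint8');cv2.imwrite('pics/w6z.png',cv2.resize(z,None,fx=4.8,fy=4.8,interpolation=2))
h=cv2.cvtColor(im,cv2.COLOR_BGR2HSV);m=((h[...,0]<25)&(h[...,1]>80)&(h[...,2]>40)).astype('uint8');k,l,s,ce=cv2.connectedComponentsWithStats(m)
T=o['ee_pos']
for i in range(1,k):
    if s[i,4]>40:
        print(s[i],ce[i].round(1), atz(c,ce[i],T[2]+.02)-T)
print(proj(c,T+[0,0,.02]))
```

```text
[253  12  14  16 170] [259.3  19.6] [0.10254876 0.04991639 0.02      ]
[177  63  13  14 145] [182.9  69.5] [0.06726292 0.07280366 0.02      ]
[330  62  13  14 150] [336.   68.4] [0.10032052 0.00789362 0.02      ]
[325 151  12  12 117] [330.6 156.6] [ 0.06269342 -0.01124297  0.02      ]
[183 152  12  12 113] [188.6 157.4] [0.02970053 0.05376079 0.02      ]
[ 237  158   41   38 1150] [256.9 176.7] [0.03631335 0.01784595 0.02      ]
[246 241  20  19 293] [255.3 250. ] [-0.00170096 -0.00022097  0.02      ]
[203 261  12  57 383] [207.1 289.9] [-0.03723134  0.01344505  0.02      ]
[297 262  12  56 352] [303.7 290.5] [-0.01236406 -0.03718285  0.02      ]
[  83  331  317   16 2960] [262.5 340.3] [-0.05449673 -0.03164266  0.02      ]
[256.28110219 247.33382667]
```

View pics/w6z.png

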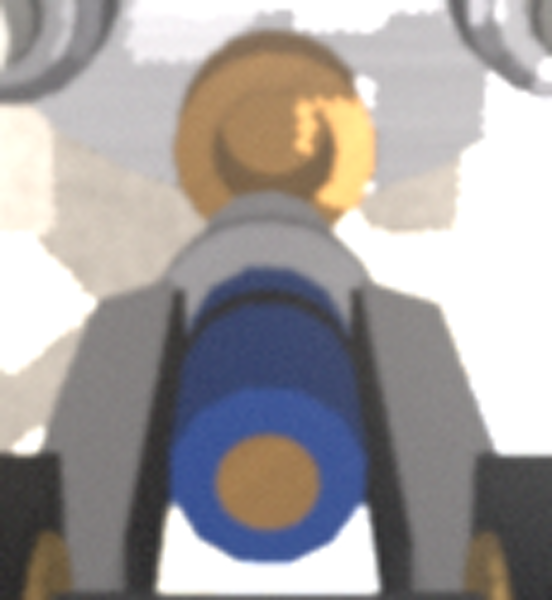

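Request:
{"fn": "arm_command", "kwargs": {
  "deltas": [
    {"translation":[0.7,0.07,-0.045],"turn":[0,0,0]},
    {"translation":[1.4,0.07,-0.045],"turn":[0,0,0]},
    {"translation":[2.1,0.07,-0.045],"turn":[0,0,0]},
    {"translation":[2.6,0.07,-0.045],"turn":[0,0,0]},
    {"translation":[2.8,0.07,-0.045],"turn":[0,0,0]},
    {"translation":[2.8,0.07,-0.045],"turn":[0,0,0]},
    {"translation":[2.8,0.07,-0.045],"turn":[0,0,0]},
    {"translation":[2.8,0.07,-0.045],"turn":[0,0,0]}
  ]
}}

```text
time_s: 7.63
ee_pos: [0.5046, -0.1669, 0.1329]
eef_rot: [2.302, 1.569, -0.377]
force: [0.4, 0.2, -1.4]
grip_width: 0.0236
```

```bash
cat >> h.py <<'E'
def st():
    o=ctrl.get_obs()
    for k in('time_s','ee_pos','force','moment','grip_width'): print(k,np.round(o[k],4),end=' ')
    print()
E
python3 - <<'E'
from h import *
st();print(goto([.5043,-.1660,.127],np.deg2rad(-63.4)))
c=cal('wrist');im=optics.camera('wrist');cv2.imwrite('pics/w7.png',im[:,:,::-1])
z=np.clip(im[150:275,200:315,::-1].astype(float)*2,0,255).astype('uint8');cv2.imwrite('pics/w7z.png',cv2.resize(z,None,fx=4.8,fy=4.8,interpolation=2))
s=optics.camera('side')[:,:,::-1][130:230,220:340];cv2.imwrite('pics/s7z.png',cv2.resize(np.clip(s*1.5,0,255).astype('uint8'),None,fx=5,fy=5,interpolation=2))
E
```

```text
time_s 7.6333 ee_pos [ 0.5046 -0.1669  0.1329] force [ 0.4275  0.2239 -1.3583] moment [-0.016   0.0134 -0.0253] grip_width 0.0236 
[array([ 0.238, -0.039, -0.005]), array([-0.025, -0.011, -0.013])]
```

View pics/w7z.png

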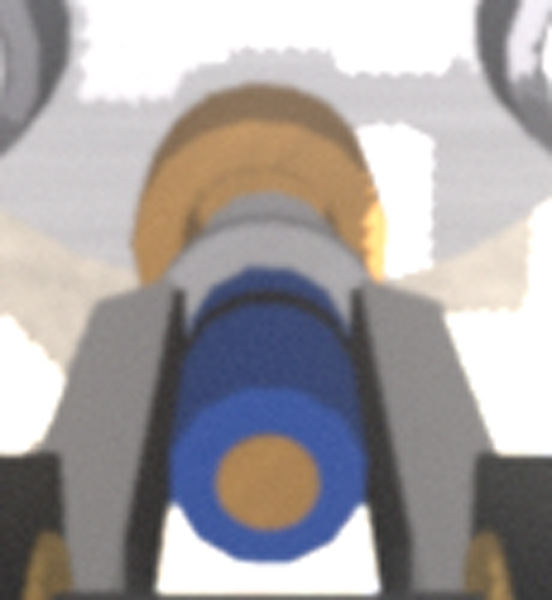

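View pics/s7z.png

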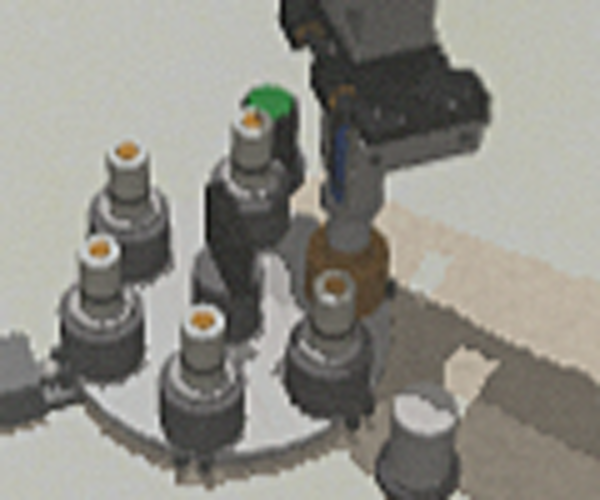

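Request:
{"fn": "arm_command", "kwargs": {
  "deltas": [
    {"translation":[0.08,-0.03,0],"turn":[0,0,0]},
    {"translation":[0.16,-0.03,0],"turn":[0,0,0]},
    {"translation":[0.24,-0.03,0],"turn":[0,0,0]},
    {"translation":[0.32,-0.03,0],"turn":[0,0,0]},
    {"translation":[0.36,-0.03,0],"turn":[0,0,0]},
    {"translation":[0.36,-0.03,0],"turn":[0,0,0]}
  ]
}}

```text
time_s: 8.23
ee_pos: [0.5037, -0.1662, 0.1226]
eef_rot: [-0.844, 1.57, 2.759]
force: [0.1, 0.2, -1.9]
grip_width: 0.0233
```

Request:
{"fn": "arm_command", "kwargs": {
  "deltas": [
    {"translation":[0.04,0,0],"turn":[0,0,0]},
    {"translation":[0.08,0,0],"turn":[0,0,0]},
    {"translation":[0.08,0,0],"turn":[0,0,0]}
  ]
}}

```text
time_s: 8.48
ee_pos: [0.5038, -0.1663, 0.1208]
eef_rot: [-0.872, 1.571, 2.731]
force: [-0.3, -0.2, -1.2]
grip_width: 0.0238
```

Request:
{"fn": "arm_command", "kwargs": {
  "deltas": [
    {"translation":[0.04,0,0],"turn":[0,0,0]},
    {"translation":[0.08,0,0],"turn":[0,0,0]},
    {"translation":[0.12,0,0],"turn":[0,0,0]},
    {"translation":[0.12,0,0],"turn":[0,0,0]}
  ]
}}

```text
time_s: 8.82
ee_pos: [0.5037, -0.1662, 0.1177]
eef_rot: [-0.863, 1.57, 2.741]
force: [1.5, 0.6, -1.4]
grip_width: 0.0238
```

Request:
{"fn": "arm_command", "kwargs": {
  "deltas": [
    {"translation":[0.04,0,0],"turn":[0,0,0]},
    {"translation":[0.08,0,0],"turn":[0,0,0]},
    {"translation":[0.12,0,0],"turn":[0,0,0]},
    {"translation":[0.12,0,0],"turn":[0,0,0]}
  ]
}}

```text
time_s: 9.15
ee_pos: [0.5037, -0.1663, 0.1147]
eef_rot: [-0.81, 1.57, 2.793]
force: [0.5, -0.0, -1.5]
grip_width: 0.0236
```

Request:
{"fn": "arm_command", "kwargs": {
  "deltas": [
    {"translation":[0.08,0,0],"turn":[0,0,0]},
    {"translation":[0.16,0,0],"turn":[0,0,0]},
    {"translation":[0.24,0,0],"turn":[0,0,0]},
    {"translation":[0.32,0,0],"turn":[0,0,0]},
    {"translation":[0.32,0,0],"turn":[0,0,0]}
  ]
}}

```text
time_s: 9.57
ee_pos: [0.5036, -0.1662, 0.1064]
eef_rot: [-0.895, 1.57, 2.708]
force: [-0.6, -0.5, -1.7]
grip_width: 0.0237
```

Request:
{"fn": "arm_command", "kwargs": {
  "deltas": [
    {"translation":[0.08,0,0],"turn":[0,0,0]},
    {"translation":[0.16,0,0],"turn":[0,0,0]},
    {"translation":[0.24,0,0],"turn":[0,0,0]},
    {"translation":[0.32,0,0],"turn":[0,0,0]},
    {"translation":[0.32,0,0],"turn":[0,0,0]}
  ]
}}

```text
time_s: 9.98
ee_pos: [0.5036, -0.1662, 0.0985]
eef_rot: [-0.861, 1.57, 2.742]
force: [0.3, -0.1, -1.3]
grip_width: 0.0234
```

Request:
{"fn": "arm_command", "kwargs": {
  "deltas": [
    {"translation":[0.08,0,0],"turn":[0,0,0]},
    {"translation":[0.16,0,0],"turn":[0,0,0]},
    {"translation":[0.16,0,0],"turn":[0,0,0]}
  ]
}}

```text
time_s: 10.23
ee_pos: [0.5037, -0.1662, 0.0946]
eef_rot: [-0.886, 1.57, 2.717]
force: [-0.0, -0.1, -1.7]
grip_width: 0.0233
```

Request:
{"fn": "arm_command", "kwargs": {
  "deltas": [
    {"translation":[0.03,0,0],"turn":[0,0,0]},
    {"translation":[0.06,0,0],"turn":[0,0,0]},
    {"translation":[0.06,0,0],"turn":[0,0,0]}
  ]
}}

```text
time_s: 10.48
ee_pos: [0.5038, -0.1663, 0.0933]
eef_rot: [-0.96, 1.571, 2.643]
force: [-0.5, 0.5, -1.1]
grip_width: 0.0241
```

Request:
{"fn": "arm_command", "kwargs": {
  "deltas": [
    {"translation":[0.03,0,0],"turn":[0,0,0]},
    {"translation":[0.06,0,0],"turn":[0,0,0]},
    {"translation":[0.06,0,0],"turn":[0,0,0]}
  ]
}}

```text
time_s: 10.73
ee_pos: [0.5039, -0.1663, 0.0922]
eef_rot: [2.234, 1.57, -0.446]
force: [0.0, -0.0, 1.0]
grip_width: 0.0234
```

Request:
{"fn": "arm_command", "kwargs": {
  "deltas": [
    {"translation":[0.03,0,0],"turn":[0,0,0]},
    {"translation":[0.03,0,0],"turn":[0,0,0]},
    {"translation":[0.03,0,0],"turn":[0,0,0]}
  ]
}}

```text
time_s: 10.98
ee_pos: [0.504, -0.1664, 0.0921]
eef_rot: [2.271, 1.57, -0.409]
force: [-3.4, 0.7, 10.0]
grip_width: 0.0234
```

There was firm contact at TCP z = 0.092, which is exactly the seated height, with only 10 N. Now I'll release and rise.

Request:
{"fn": "arm_command", "kwargs": {
  "deltas": [
    {"translation":[-0.04,0,0],"turn":[0,0,0]},
    {"translation":[-0.04,0,0],"turn":[0,0,0]},
    {"translation":[-0.04,0,0],"turn":[0,0,0]},
    {"translation":[-0.04,0,0],"turn":[0,0,0]},
    {"translation":[-0.04,0,0],"turn":[0,0,0]}
  ],
  "gripper": 45
}}

```text
time_s: 11.4
ee_pos: [0.5037, -0.1663, 0.0921]
eef_rot: [-0.904, 1.571, 2.699]
force: [0.2, 0.4, -0.3]
grip_width: 0.0448
```

Request:
{"fn": "arm_command", "kwargs": {
  "deltas": [
    {"translation":[-0.3,0,0],"turn":[0,0,0]},
    {"translation":[-0.9,0,0],"turn":[0,0,0]},
    {"translation":[-1.8,0,0],"turn":[0,0,0]},
    {"translation":[-2.7,0,0],"turn":[0,0,0]},
    {"translation":[-3.2,0,0],"turn":[0,0,0]},
    {"translation":[-3.2,0,0],"turn":[0,0,0]},
    {"translation":[-3.2,0,0],"turn":[0,0,0]}
  ]
}}

```text
time_s: 11.98
ee_pos: [0.5039, -0.1663, 0.1725]
eef_rot: [2.349, 1.57, -0.331]
force: [0.8, 0.4, -0.3]
grip_width: 0.0453
```

Run:
```python
from h import *
c=cal('wrist');im=optics.camera('wrist');cv2.imwrite('pics/w8.png',im[:,:,::-1]);st();np.save('w8c.npy',c,allow_pickle=True)
z=np.clip(im[:,:,::-1][0:240,100:420].astype(float)*1.6,0,255).astype('uint8');cv2.imwrite('pics/w8z.png',cv2.resize(z,None,fx=2.5,fy=2.5,interpolation=2))
s=optics.camera('side')[:,:,::-1][130:230,220:340];cv2.imwrite('pics/s8z.png',cv2.resize(np.clip(s*1.5,0,255).astype('uint8'),None,fx=5,fy=5,interpolation=2))
```

```text
time_s 12.0333 ee_pos [ 0.5036 -0.1662  0.1716] force [-0.1439  0.3591 -0.3974] moment [ 0.0069  0.0171 -0.0253] grip_width 0.0447
```

View pics/w8z.png

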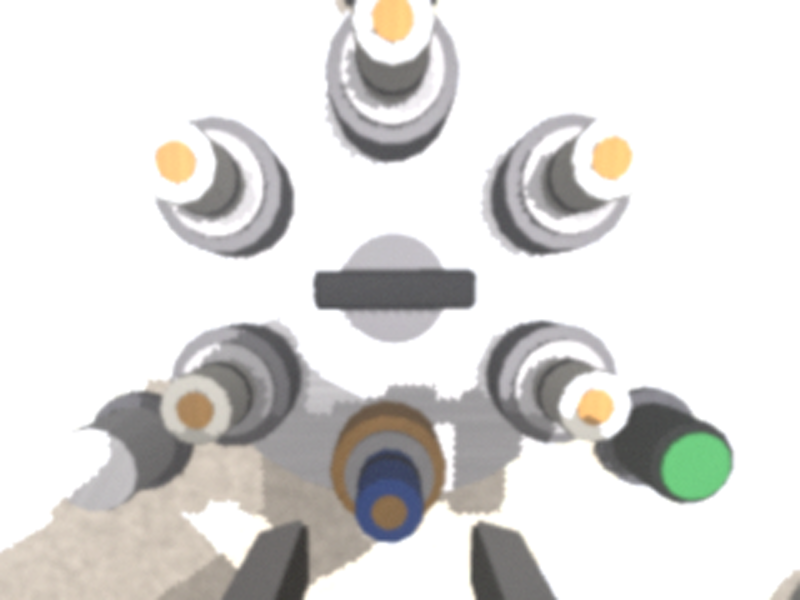

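View pics/s8z.png

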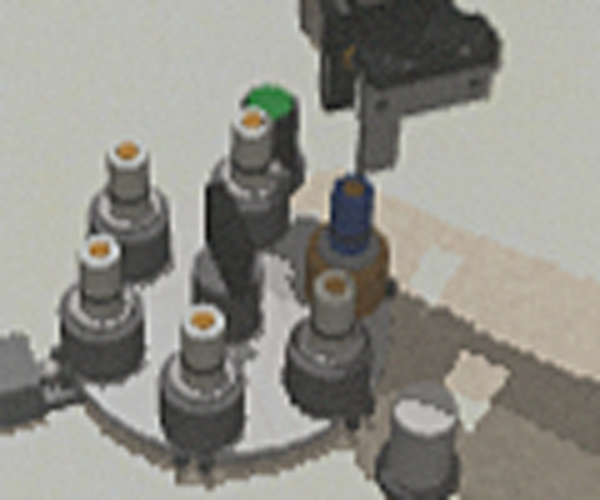

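Run:
```python
from h import *
c=np.load('w8c.npy',allow_pickle=True).item();o=ctrl.get_obs()
print(o['qpos'].round(3))
im=cv2.imread('pics/w8.png');h=cv2.cvtColor(im,cv2.COLOR_BGR2HSV)
g=im.max(2)[90:140,200:310];m=((g<45)).astype('uint8');k,l,s,ce=cv2.connectedComponentsWithStats(m)
for i in range(1,k):
    if s[i,4]>150:
        pts=np.argwhere(l==i)[:,::-1]+[200,90];r=cv2.minAreaRect(pts.astype('float32'));print(s[i],r)
        print('bar',atz(c,r[0],.116)); b=[atz(c,p,.116) for p in cv2.boxPoints(r)];print(np.round(b,4))
m=((h[...,0]<25)&(h[...,1]>110)&(h[...,2]>60)).astype('uint8');k,l,s,ce=cv2.connectedComponentsWithStats(m)
for i in range(1,k):
    if 60<s[i,4]<300: print(ce[i].round(1),atz(c,ce[i],.112).round(4))
print('bar guess',atz(c,(258,115.6),.116),proj(c,[.5681,-.1358,.116]))
```

```text
[-0.388  0.307  1.641 -0.     1.195  0.721]
[256.6   7. ] [ 0.635  -0.1016  0.112 ]
[169.8  64.2] [ 0.5722 -0.0605  0.112 ]
[344.3  62.9] [ 0.6312 -0.1766  0.112 ]
[337.8 162.3] [ 0.5643 -0.2107  0.112 ]
[177.9 164.1] [ 0.5051 -0.095   0.112 ]
[164.4 292.8] [ 0.3884 -0.1299  0.112 ]
[346.3 295. ] [ 0.4609 -0.2813  0.112 ]
bar guess [ 0.56827041 -0.13605534  0.116     ] [257.60161346 115.65194384]
```

Run:
```python
from h import *
print(goto([.5683,-.1361,.17],np.deg2rad(27.1)))
```

```text
[array([ 0.045,  0.082, -2.859]), array([1.7871e+01, 1.9000e-02, 1.0000e-03])]
```

Request:
{"fn": "arm_command", "kwargs": {
  "deltas": [
    {"translation":[0,0.08,-1.4],"turn":[-1.4,0,0]},
    {"translation":[0,0.08,-2.85],"turn":[-2.8,0,0]},
    {"translation":[0,0.08,-2.85],"turn":[-4.2,0,0]},
    {"translation":[0,0.08,-2.85],"turn":[-5.6,0,0]},
    {"translation":[0,0.08,-2.85],"turn":[-7,0,0]},
    {"translation":[0,0.08,-2.85],"turn":[-8.4,0,0]},
    {"translation":[0,0.08,-2.85],"turn":[-9.8,0,0]},
    {"translation":[0,0.08,-2.85],"turn":[-11.2,0,0]},
    {"translation":[0,0.08,-2.85],"turn":[-12.6,0,0]},
    {"translation":[0,0.08,-2.85],"turn":[-14,0,0]},
    {"translation":[0,0.08,-2.85],"turn":[-15.4,0,0]},
    {"translation":[0,0.08,-2.85],"turn":[-16.8,0,0]}
  ],
  "gripper": 30
}}

```text
time_s: 13.08
ee_pos: [0.5681, -0.1362, 0.1708]
eef_rot: [-2.245, 1.569, 2.83]
force: [-0.1, 0.5, -0.1]
grip_width: 0.03
```

Request:
{"fn": "arm_command", "kwargs": {
  "deltas": [
    {"translation":[0,0,0],"turn":[-1.3,0,0]},
    {"translation":[0,0,0],"turn":[-1.3,0,0]},
    {"translation":[0,0,0],"turn":[-1.3,0,0]},
    {"translation":[0,0,0],"turn":[-1.3,0,0]},
    {"translation":[0,0,0],"turn":[-1.3,0,0]}
  ]
}}

```text
time_s: 13.5
ee_pos: [0.5684, -0.1363, 0.1718]
eef_rot: [-2.344, 1.57, 2.836]
force: [0.3, 0.2, -0.8]
grip_width: 0.0301
```

Run:
```python
from h import *
st();print(goto([.5683,-.1361,.103],np.deg2rad(27.1)),ctrl.get_obs()['qpos'].round(2))
c=cal('wrist');im=optics.camera('wrist');cv2.imwrite('pics/w9.png',im[:,:,::-1]);
b=proj(c,[.5683,-.1361,.116]);print(b)
```

```text
time_s 13.5 ee_pos [ 0.5684 -0.1363  0.1718] force [ 0.3492  0.1762 -0.8472] moment [ 0.0101 -0.0904 -0.0091] grip_width 0.0301 
[array([ 2.752e+00,  2.000e-03, -7.000e-03]), array([-0.061, -0.005,  0.005])] [-0.3   0.42  1.48  0.    1.24 -0.77]
[254.84382233 204.24211654]
```

View pics/w9.png

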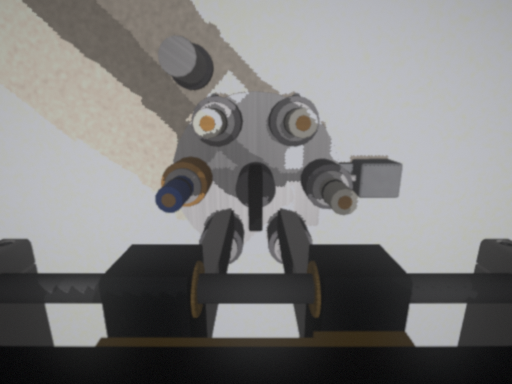

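Request:
{"fn": "arm_command", "kwargs": {
  "deltas": [
    {"translation":[0.7,0,0],"turn":[0,0,0]},
    {"translation":[1.4,0,0],"turn":[0,0,0]},
    {"translation":[2.1,0,0],"turn":[0,0,0]},
    {"translation":[2.6,0,0],"turn":[0,0,0]},
    {"translation":[2.75,0,0],"turn":[0,0,0]},
    {"translation":[2.75,0,0],"turn":[0,0,0]}
  ]
}}

```text
time_s: 14.05
ee_pos: [0.5682, -0.1362, 0.1027]
eef_rot: [-2.346, 1.569, 2.836]
force: [-0.3, -0.7, 0.8]
grip_width: 0.0302
```

Request:
{"fn": "arm_command", "kwargs": {
  "deltas": [
    {"translation":[0,0,0],"turn":[0,0,0]},
    {"translation":[0,0,0],"turn":[0,0,0]},
    {"translation":[0,0,0],"turn":[0,0,0]},
    {"translation":[0,0,0],"turn":[0,0,0]},
    {"translation":[0,0,0],"turn":[0,0,0]}
  ],
  "gripper": 4,
  "force": 30
}}

```text
time_s: 14.47
ee_pos: [0.5684, -0.1367, 0.1044]
eef_rot: [-0.224, 1.57, -1.324]
force: [-5.0, -2.7, 4.9]
grip_width: 0.0117
```

Run:
```python
from h import *
st();print(goto([.5683,-.1361,.103],np.deg2rad(27.1)),ctrl.get_obs()['qpos'].round(2))
```

```text
time_s 14.4667 ee_pos [ 0.5684 -0.1367  0.1044] force [-4.987  -2.7381  4.8668] moment [-0.3546  0.9199  0.0184] grip_width 0.0117 
[array([ 0.055,  0.008, -0.023]), array([-0.031,  0.008,  0.002])] [-0.3   0.5   1.54 -0.    1.1  -0.77]
```

Request:
{"fn": "arm_command", "kwargs": {
  "deltas": [
    {"translation":[0,0,0],"turn":[-0.5,0,0]},
    {"translation":[0,0,0],"turn":[-1,0,0]},
    {"translation":[0,0,0],"turn":[-1.5,0,0]},
    {"translation":[0,0,0],"turn":[-2,0,0]},
    {"translation":[0,0,0],"turn":[-2.5,0,0]},
    {"translation":[0,0,0],"turn":[-3,0,0]},
    {"translation":[0,0,0],"turn":[-3.5,0,0]},
    {"translation":[0,0,0],"turn":[-4,0,0]},
    {"translation":[0,0,0],"turn":[-4.5,0,0]},
    {"translation":[0,0,0],"turn":[-5,0,0]},
    {"translation":[0,0,0],"turn":[-5.5,0,0]},
    {"translation":[0,0,0],"turn":[-6,0,0]}
  ],
  "force": 45
}}

```text
time_s: 15.47
ee_pos: [0.5686, -0.1365, 0.1044]
eef_rot: [-0.051, 1.57, -0.625]
force: [-2.8, 0.4, 4.7]
grip_width: 0.0119
```

Run:
```python
from h import *
st();Rt=toolR();print('jaw',np.rad2deg(np.arctan2(Rt[1,1],Rt[0,1])))
im=optics.camera('wrist');cv2.imwrite('pics/w10.png',im[:,:,::-1])
```

```text
time_s 15.4667 ee_pos [ 0.5686 -0.1365  0.1044] force [-2.8146  0.3835  4.7464] moment [-0.1609  0.4754 -0.02  ] grip_width 0.0119 
jaw 57.06847636148307
```

View pics/w10.png

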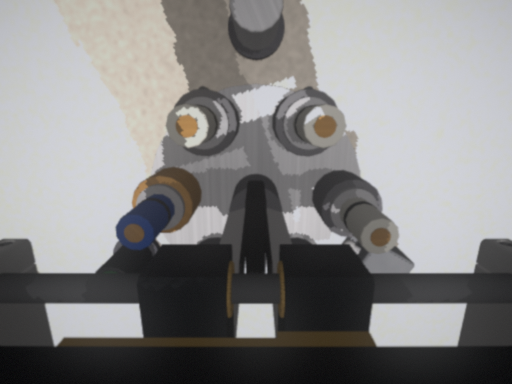

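The carousel is turning with the gripper. The loaded cup keeps its place in the wrist view, and the jaw is at 57°. Another 30° to go.

Request:
{"fn": "arm_command", "kwargs": {
  "deltas": [
    {"translation":[0,0,0],"turn":[-0.5,0,0]},
    {"translation":[0,0,0],"turn":[-1,0,0]},
    {"translation":[0,0,0],"turn":[-1.5,0,0]},
    {"translation":[0,0,0],"turn":[-2,0,0]},
    {"translation":[0,0,0],"turn":[-2.5,0,0]},
    {"translation":[0,0,0],"turn":[-3,0,0]},
    {"translation":[0,0,0],"turn":[-3.5,0,0]},
    {"translation":[0,0,0],"turn":[-4,0,0]},
    {"translation":[0,0,0],"turn":[-4.5,0,0]},
    {"translation":[0,0,0],"turn":[-5,0,0]},
    {"translation":[0,0,0],"turn":[-5.5,0,0]},
    {"translation":[0,0,0],"turn":[-6,0,0]}
  ]
}}

```text
time_s: 16.52
ee_pos: [0.569, -0.1364, 0.1044]
eef_rot: [0.092, 1.569, 0.038]
force: [-2.2, 0.7, 5.3]
grip_width: 0.0129
```

Request:
{"fn": "arm_command", "kwargs": {
  "deltas": [
    {"translation":[0,0,0],"turn":[0,0,0]},
    {"translation":[0,0,0],"turn":[0,0,0]},
    {"translation":[0,0,0],"turn":[0,0,0]},
    {"translation":[0,0,0],"turn":[0,0,0]}
  ]
}}

```text
time_s: 16.85
ee_pos: [0.569, -0.1363, 0.1043]
eef_rot: [-0.129, 1.569, -0.184]
force: [-0.8, 0.9, 5.2]
grip_width: 0.0119
```

Run:
```python
from h import *
st();Rt=toolR();print('jaw',np.rad2deg(np.arctan2(Rt[1,1],Rt[0,1])))
c=cal('wrist');im=optics.camera('wrist');cv2.imwrite('pics/w11.png',im[:,:,::-1])
h=cv2.cvtColor(im,cv2.COLOR_RGB2HSV);m=((h[...,0]<25)&(h[...,1]>110)&(h[...,2]>60)).astype('uint8');k,l,s,ce=cv2.connectedComponentsWithStats(m)
for i in range(1,k):
    if 60<s[i,4]<500:
        p=atz(c,ce[i],.112);d=p[:2]-[.5683,-.136];print(ce[i].round(1),p.round(4),np.hypot(*d).round(4),np.rad2deg(np.arctan2(d[1],d[0])).round(1))
```

```text
time_s 16.85 ee_pos [ 0.569  -0.1363  0.1043] force [-0.8478  0.9293  5.2335] moment [ 0.2991 -0.2269 -0.0004] grip_width 0.0119 
jaw 86.8487989761911
[187.1 124.7] [ 0.5009 -0.1689  0.112 ] 0.075 -154.0
[325.7 126. ] [ 0.5057 -0.0938  0.112 ] 0.0755 146.0
[142.8 186.6] [ 0.5341 -0.1983  0.112 ] 0.0711 -118.7
[185.2 200. ] [ 0.5435 -0.175   0.112 ] 0.0462 -122.5
[281.9 286.4] [ 0.6037 -0.1206  0.112 ] 0.0387 23.5
[228.5 293.2] [ 0.6069 -0.1547  0.112 ] 0.0429 -25.9
[193.5 341.6] [ 0.6431 -0.1812  0.112 ] 0.0874 -31.1
```

View pics/w11.png

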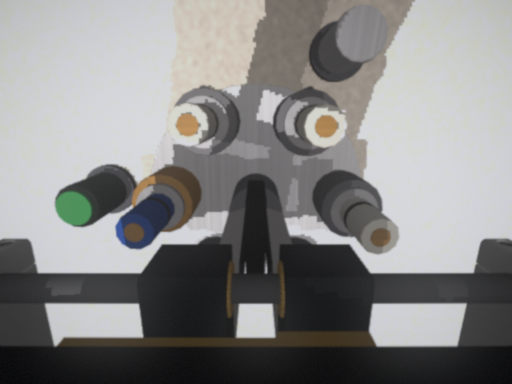

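The loaded cup is now beside the green-topped reader at (75,208), the jaw angle is 86.8° and the moment about z is about 0. Now I'll release and rise.

Request:
{"fn": "arm_command", "kwargs": {
  "deltas": [
    {"translation":[0,0,0],"turn":[0,0,0]},
    {"translation":[0,0,0],"turn":[0,0,0]},
    {"translation":[0,0,0],"turn":[0,0,0]},
    {"translation":[0,0,0],"turn":[0,0,0]},
    {"translation":[0,0,0],"turn":[0,0,0]}
  ],
  "gripper": 30
}}

```text
time_s: 17.32
ee_pos: [0.5684, -0.1363, 0.1033]
eef_rot: [2.989, 1.571, 2.936]
force: [0.5, 1.1, -0.4]
grip_width: 0.0303
```

Request:
{"fn": "arm_command", "kwargs": {
  "deltas": [
    {"translation":[-0.5,0,0],"turn":[0,0,0]},
    {"translation":[-1.2,0,0],"turn":[0,0,0]},
    {"translation":[-2.2,0,0],"turn":[0,0,0]},
    {"translation":[-3.2,0,0],"turn":[0,0,0]},
    {"translation":[-4,0,0],"turn":[0,0,0]},
    {"translation":[-4,0,0],"turn":[0,0,0]},
    {"translation":[-4,0,0],"turn":[0,0,0]},
    {"translation":[-4,0,0],"turn":[0,0,0]}
  ]
}}

```text
time_s: 17.98
ee_pos: [0.5682, -0.1362, 0.2029]
eef_rot: [2.905, 1.57, 2.852]
force: [0.5, -0.5, -0.4]
grip_width: 0.0299
```

Run:
```python
from h import *
st();optics.camera('side')
c=cal('wrist');im=optics.camera('wrist');cv2.imwrite('pics/w12.png',im[:,:,::-1])
h=cv2.cvtColor(im,cv2.COLOR_RGB2HSV);m=((h[...,0]<25)&(h[...,1]>110)&(h[...,2]>60)).astype('uint8');k,l,s,ce=cv2.connectedComponentsWithStats(m)
for i in range(1,k):
    if 60<s[i,4]<500:
        p=atz(c,ce[i],.112);d=p[:2]-[.5683,-.136];a=np.rad2deg(np.arctan2(d[1],d[0]));print(ce[i].round(1),p.round(4),np.hypot(*d).round(4),a.round(1),(a%60).round(1))
a=[optics.camera(n)[:,:,::-1] for n in('scene','side')]
cv2.imwrite('pics/f12.png',np.hstack([cv2.resize(np.clip(x*1.5,0,255).astype('uint8'),None,fx=4,fy=4,interpolation=2) for x in (a[0][150:260,150:250],a[1][130:240,220:320])]))
```

```text
time_s 17.9833 ee_pos [ 0.5682 -0.1362  0.2029] force [ 0.5199 -0.5133 -0.4255] moment [ 0.0895 -0.127  -0.0486] grip_width 0.0299 
[214.  121.7] [ 0.5009 -0.1688  0.112 ] 0.075 -154.0 26.0
[298.2 122.9] [ 0.5058 -0.094   0.112 ] 0.0753 146.1 26.1
[182.6 162.8] [ 0.5362 -0.2011  0.112 ] 0.0726 -116.3 3.7
[192.9 297.9] [ 0.6798 -0.2071  0.112 ] 0.1322 -32.5 27.5
[317.8 302.2] [ 0.6919 -0.0759  0.112 ] 0.1374 25.9 25.9
```

View pics/w12.png

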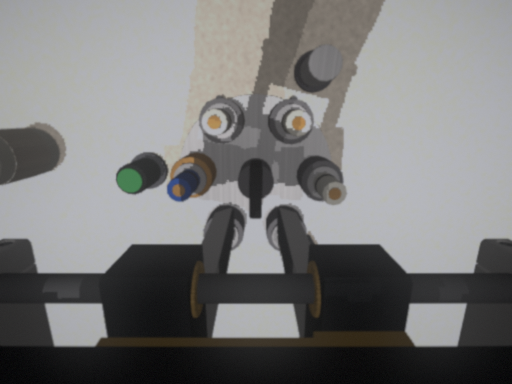

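View pics/f12.png

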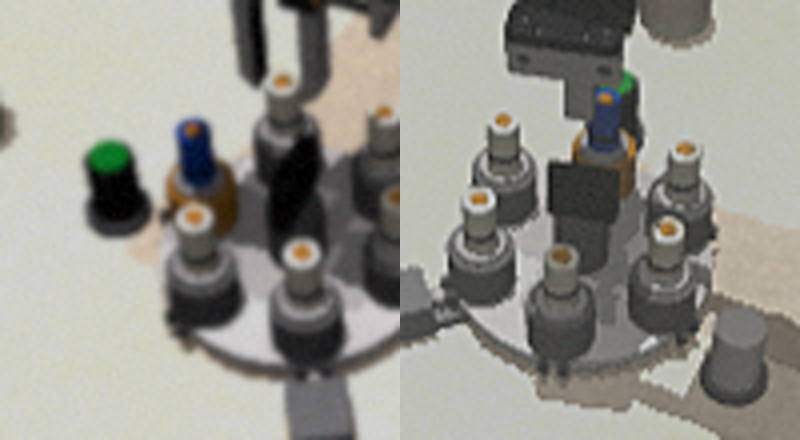

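The carousel sits at the next stop, within about 1° by the cap positions. The blue cartridge is upright in the brass cup next to the green reader, and the gripper is clear. Handing in.

Run:
```python
from h import *
print(ctrl.hand_in()); st()
```

```text
the job is handed in; nothing more can be done
None
the job is handed in; nothing more can be done
```

The blue-capped cartridge is loaded in the brass cup and the carousel is turned one click anticlockwise, so the loaded cup stands beside the green-topped reader. I handed the job in at about 18 s of the 64 s allowed; no verdict is reported.

- **Loading:** The plug found the bore on the first descent. The collar met the rim at TCP height 0.092 m, exactly the seated height. The push peaked at about 10 N. The picture after release showed the cartridge upright with its collar on the rim.
- **Turning:** I pinched the hub bar, turned it, let go and rose to TCP height 0.20 m, so the gripper is touching nothing.
- **Bystanders:** I never touched the spare, bottle or screwdriver. I did not re-measure their positions at the end.
- **Checks that disagreed:**
  - The final wrist picture puts the carousel about 0.9° (0.016 rad) short of an exact 60° turn. That is inside the 0.06 rad self-centring zone and close to what I can measure, so I left it.
  - The first camera estimate of the bore offset was 4.5 mm rather than the stated 3.5 mm. The bore turned out to be within about 0.5 mm of where the camera put it.

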